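Wedge up the hinged plate of a specimen levelling stage

TASK

Draw the steel wedge tool upright out of its holder, stand its foot on the stage's base slab and push the thin end in under the front rail of the hinged plate until the plate just lifts off its two rest pads: about 4 mm of lift at the rail (2 to 6 mm will do). Finish while still gripping the wedge there, its foot flat on the slab and only the wedge carrying the plate, so that a colleague can set the pads. Keep the gripper off the plate, lift gently so that the dish stays where it is on it, and leave the other things on the bench alone.

Things in the scene. Friction and masses are not known exactly. Their poses are not given: they have to be found in the camera images.
- wedge: Loose bare steel wedge tool, 0.2 kg: flat foot 28 mm wide with an upright stem. Origin: underside of the foot, straight below the stem; z up the stem, x from the stem to the thin toe. Foot from x = -11 to +61 mm: 17 mm high up to x = 11, then sloping evenly down to 3 mm at the toe. At the start it stands in the holder, stem up, x within 0.1 rad of the holder's x.
- stem_grip (a point): Point on the wedge tool's stem axis 75 mm above its underside, a good place to grip. The stem is a flat bar, 14 mm along the wedge's x by 22 mm along its y, plain up to 112 mm above the underside. Grip it along x, across the 14 mm (one finger on the toe side, one behind): gripped along y it tips toe down in the fingers.
- toe (a point): Middle of the toe's lower edge, the thin (3 mm high) end of the wedge, 61 mm along x from the wedge's origin.
- holder: Fixed white plastic open-topped box, 100 mm (x) by 52 mm (y), 40 mm high, walls and floor 4 mm thick; the wedge tool stands in it with 8 to 10 mm play. Origin: centre of its underside on the bench, z up. It is left or right of the stage.
- stage: Fixed dark steel base slab, 240 (x) by 150 (y) by 10 mm thick, flat on the bench, its top polished and slippery (friction about 0.2, like the rail). Origin: centre of its underside; x points from the free front end to the hinge end; top at z = 10 mm. Bare apron from x = -120 to -25 mm. Rubber rest pads 16 mm square, 7 mm high at x = -12, y = +-58; free space between them.
- rail (a point): Lowest point, at mid length, of the plate's round front rail (10 mm diameter, 140 mm long, along the stage's y). At rest x = -20, y = 0, z = 17 mm in the stage frame, so 7 mm above the slab; its rise above that is the lift.
- plate (a joint): Hinge angle of the aluminium plate (122 by 116 by 8 mm, about 0.6 kg, over x = -20 to +102 mm of the stage, top at z = 32 mm, hinge at x = 105, z = 27 mm): 0 at rest on its pads, growing as the rail rises; 0.032 rad is 4 mm of lift at the rail, 125 mm from the hinge. It sinks back freely by its weight.
- dish: Shallow round glass dish, 56 mm diameter, 13 mm high, loose on the plate; it stays there. Origin: centre of its underside.
- pen_cup: Bystander: white plastic cup with pens, 76 mm diameter, pens up to 130 mm high, on the other side of the stage from the holder. Origin: centre of its underside.
- beaker: Bystander: empty glass beaker, 68 mm diameter, 90 mm high. Origin: centre of its underside.
- reagent: Bystander: amber glass bottle, 64 mm diameter, 140 mm high. Origin: centre of its underside.
- slide_box: Bystander: closed blue plastic slide box, 55 (x) by 100 (y) by 32 mm high, between the robot and the stage. Origin: centre of its underside.
- marker: Bystander: marker lying on the bench, 110 mm long along its x, 16 mm thick. Origin: below its middle, on the bench.
Not all that is in view belongs to the job. What is shaped like the wedge but red, turquoise or yellow is not meant.

How it is judged (in metres and radians):
On the way, in this order (a step that is already met when the one before it is completed fails the run):
1. the wedge tool, in the fingers, is clear above its holder, the plate still at rest (height (world z) of wedge above 0.055 m and contact force between the fingers and wedge above 2 N and value of joint plate below 0.008 rad), for 0.1 s.
2. the wedge, its foot on the slab, carries the plate off its pads (z of rail in the frame of stage above 0.0185 m and contact force between wedge and plate above 0.5 N and z of wedge in the frame of stage below 0.014 m), for 0.2 s.
At the end, for the whole second after the job is handed in: Rail 2 to 6.5 mm above rest, still, carried by the wedge alone (>0.5 N), robot off the plate; wedge foot pressing on the slab (within 3 mm of its top), stem upright within 0.1 rad, gripped (>2 N); dish within 20 mm of its start (z of rail in the frame of stage between 0.019 and 0.0235 m and contact force between wedge and plate above 0.5 N and contact force between wedge and stage above 0.2 N and contact force between the fingers and wedge above 2 N and contact force between each of the arm, the fingers and plate below 0.2 N and z of wedge in the frame of stage below 0.013 m and angle between wedge's own z axis and vertical below 0.1 rad and linear speed of wedge below 0.01 m/s and velocity of joint plate below 0.05 rad/s and distance of dish from where it was at the start of the episode below 0.02 m); the arm keeps its last pose, push and grip.
It fails at once if the plate is tipped up more than 9 mm at the rail (z of rail in the frame of stage above 0.026 m).
It fails at once if the robot touches the plate (contact force between any of the fingers, the arm and plate above 2 N).
It fails at once if the dish slides or is knocked (distance of dish from where it was at the start of the episode above 0.03 m).
It fails at once if another thing on the bench is pushed aside by more than 30 mm (distance of any of pen_cup, beaker, reagent, slide_box, marker from where it was at the start of the episode above 0.03 m).
It also fails if it takes over 43 s, if anything falls off the work surface, if the arm or the gripper's body presses on something with over 40 N, if the wrist force passes 120 N, or if a joint passes its speed limit or range.

ROBOT

A 6-joint arm with a two-finger parallel gripper is mounted at the origin on the work surface. World frame = base frame: x ahead of the robot, y to its left, z up, the work surface at z = 0. Lengths are in mm, angles in rad, forces in N, time in s.
With the tool pointing down it reaches from about 400 to 925 mm from the base axis. Payload 3.4 kg.
Tool frame: the origin (TCP) lies midway between the tips of the shut fingers; the grasp point (between the pads) lies 19 mm behind it; z points along the fingers, y is the line along which they close (so a half turn about z gives the same grasp; the last joint's range is limited). The gripper opens to 85 mm and grips with 20 to 120 N. Pads are 22 mm wide; open, the fingers measure 114 mm over their backs; the gripper's body (76 mm by 85 mm) begins 54 mm behind the grasp point. The pads swing forward as they close: fully open they stand 13 mm farther back than shut.
Start: joints at [-1.282, 0.307, 1.506, -0, 1.328, -0.073], TCP at [204.04, -537.586, 231.305] pointing down, gripper open.
Joint ranges: [-3.12, 3.12], [-1.05, 2.28], [0.14, 2.33], [-1.42, 4.57], [0.1, 2.73], [-2.68, 2.68]. Speed limits (rad/s): [2.57, 2.57, 3.14, 3.14, 3.14, 3.14].

INTERFACE

Orientations are given as a unit quaternion [x, y, z, w].
In Python, from bench import r gives the robot as it stands.
- The arm moves only by the tool crank_tcp, called by a JSON object that holds its "api" and its "payload", one argument or row to a line. Schema: {"type":"object","properties":{"increments":{"type":"array","items":{"type":"array","items":{"type":"number"},"minItems":5,"maxItems":5},"minItems":1,"maxItems":10},"grip_force":{"type":"number"},"only":{"type":"string"},"quiet":{"type":"boolean"},"lines":{"type":"string"}},"required":["increments"],"additionalProperties":false}. increments is a list of rows, 1 to 10 of them, each of 5 numbers: dx, dy, dz in normalised numbers (1 is 1 m), then a turn about the tool's z in shares of 180 degrees (1.0 is 180 degrees), then the opening from 0.0 (shut) to 1.0 (fully open); each row is the pose to reach, as a shift and turn from the pose commanded when the call began, along the tool's axes at that moment; what a row does not reach only later rows make up. A row lasts 1/10 s, in which the tool goes at most 50 mm and 0.15 rad, less where a joint would pass 70% of its speed; a pose out of reach is approached as far as the arm can. The fingers move at their own pace and stop on an object; grip_force is the grip in N (left out, the last holds). Time passes only in rows, so rows that do not move let the fingers close. The tool returns the time, the measured TCP pose, the force, the opening and the grip force at its end. only (a regular expression) keeps the lines of the reply that match it, lines (a string "A,B") keeps lines A to B, and quiet returns only ok. Shift and turn numbers lie between -1 and 1, and a call with a number outside is refused. Input that does not fit is refused with a message, and nothing moves.
- r.get_obs(): the state, without advancing time (a new reading comes with each control period).
- r.grab_frame(name): name is "side" or "top" or "wrist"; returns a dict with "image" (480x640x3 uint8, red, green, blue), "z_map" (480x640 float32, mm along the optical axis (not along the pixel's ray), 0 where there is no reading), "camera_matrix" (3x3 intrinsics, pixels), "world_to_cam" (4x4, takes a point from world to camera coordinates); the wrist camera has in their place "hand_eye" (4x4, takes a point from camera to tool coordinates, whose origin is the TCP and whose axes are the flange's). Camera axes: x right, y up, looking along -z (the intrinsics and any distortion apply to the point x, -y, -z); pixel columns grow to the right and rows downward; lengths in mm; the calibration is good to about 2 mm. A picture is of the moment at which its call begins: read the wrist's pose just before it.
- r.finish_job(): hands the job in; it is judged then, once.
The state is a dict: "clock": time; "joints": joint angles; "qvel": joint speeds; "joint_efforts": joint torques, N m; "eef_pos": TCP position; "ee_rot": TCP orientation; "ft_force": force on the tool from outside, world axes, zero at the start; "wrist_torque": the same for the moment, N m; "finger_gap": opening from 0.0 (shut) to 1.0 (fully open); "grip_force": force on a finger pad.
Only numpy, scipy, OpenCV 4.12 (cv2) and the standard library are available. Lean on these libraries where they do the work, as an engineer would, in place of code of your own. Each camera call takes 0.05 s, during which the arm holds its last target. There are 200 camera calls.

## Working session

There is one attempt and no reset: what is moved stays moved. The work goes in short steps, Python scripts to look and compute and a tool call to move; the robot and the scene stay as the last step left them, time stands still between calls to the robot, and variables do not carry over. Pictures are saved under pics/ and viewed, at most 10 in all, crops included, and the job is handed in when it is done.

```bash
ls; mkdir -p pics; python3 - <<'E'
from bench import r
import cv2,numpy as np
o=r.get_obs();print(o)
for n in("top","side"):
    f=r.grab_frame(n);cv2.imwrite(f"pics/{n}0.png",f["image"][:,:,::-1]);np.savez(f"{n}0.npz",**{k:v for k,v in f.items()})
    print(n,f["camera_matrix"],f["world_to_cam"],f.keys())
E
```

```text
pics
{'clock': 0.0, 'joints': array([-1.28152518e+00,  3.07555382e-01,  1.50770070e+00,  3.03809582e-05,
        1.32836913e+00, -7.34935065e-02]), 'qvel': array([-4.95930443e-04,  6.53984976e-05,  1.91416988e-04,  3.54317670e-04,
       -7.33633896e-04, -2.28668852e-03]), 'joint_efforts': array([-1.69635183e-03, -4.57557929e+01, -2.51918113e+01, -3.31140973e-04,
        1.32886815e-02, -4.37097270e-06]), 'eef_pos': array([ 203.83454686, -536.90687206,  230.38081278]), 'ee_rot': array([ 9.83595428e-01,  1.80385702e-01, -9.47759305e-05, -1.01195954e-03]), 'ft_force': array([-0.22224905, -0.99071464,  0.26192083]), 'wrist_torque': array([ 0.00911185, -0.00377365,  0.03076665]), 'grip_force': 0.0, 'finger_gap': 0.997167992594055}
top [[498.69685132   0.         314.08202096]
 [  0.         498.69685132 229.65458156]
 [  0.           0.           1.        ]] [[ 4.04113056e-02 -9.99175058e-01  4.01614464e-03 -9.21019472e+01]
 [ 9.75175433e-01  4.03158165e-02  2.17732658e-01 -5.47476220e+02]
 [-2.17714956e-01 -4.88241541e-03  9.76000184e-01 -1.05265655e+03]
 [ 0.00000000e+00  0.00000000e+00  0.00000000e+00  1.00000000e+00]] dict_keys(['image', 'z_map', 'camera_matrix', 'world_to_cam'])
side [[616.7233268    0.         321.78562617]
 [  0.         616.7233268  241.20311407]
 [  0.           0.           1.        ]] [[ 7.45145865e-01 -6.66898308e-01 -2.07037796e-03 -4.30268340e+02]
 [ 3.74209629e-01  4.15542142e-01  8.29030688e-01 -2.46138525e+02]
 [-5.52018834e-01 -6.18523545e-01  5.59199278e-01 -1.40921121e+03]
 [ 0.00000000e+00  0.00000000e+00  0.00000000e+00  1.00000000e+00]] dict_keys(['image', 'z_map', 'camera_matrix', 'world_to_cam'])
```

View pics/top0.png

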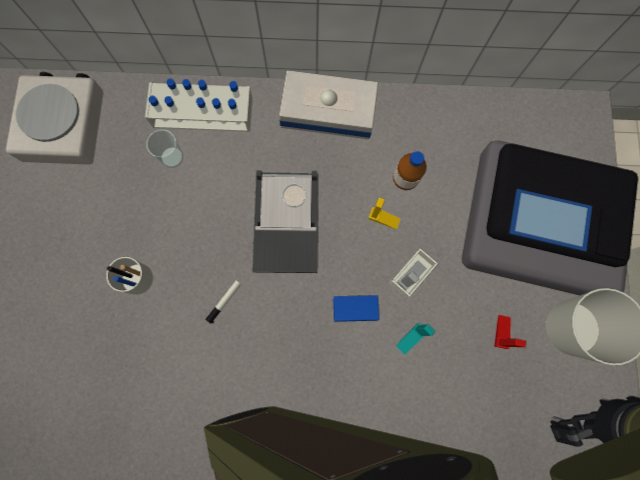

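View pics/side0.png

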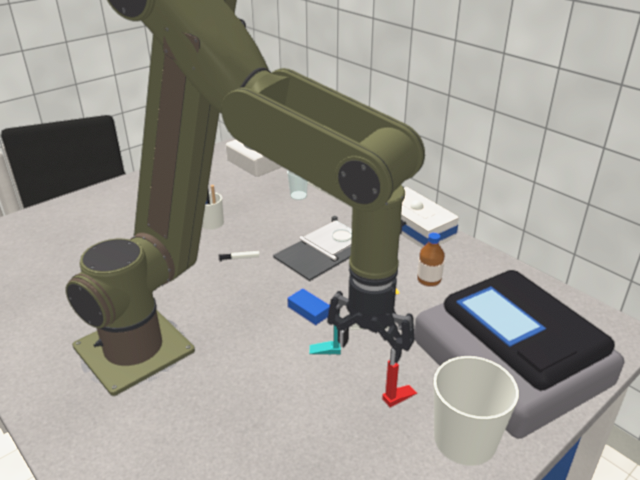

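The top view shows the stage at about (286,222), its apron towards the robot (lower edge at row 272). The white holder is at (415,272) with the grey wedge in it, turned about 50°. The slide box is at (356,308) and the yellow decoy at (384,214). In the side view the arm hides the holder.

```bash
cat > h.py <<'E'
import numpy as np,cv2
def load(n):
    d=np.load(n);return {k:d[k] for k in d.files}
def pose(f):
    return np.linalg.inv(f["world_to_cam"])
def rays(f,uv,T=None):
    T=pose(f) if T is None else T;K=f["camera_matrix"];uv=np.atleast_2d(uv).astype(float)
    d=np.c_[(uv[:,0]-K[0,2])/K[0,0],-(uv[:,1]-K[1,2])/K[1,1],-np.ones(len(uv))]
    return T[:3,3],d@T[:3,:3].T
def onz(f,uv,z,T=None):
    o,d=rays(f,uv,T);return o+d*((z-o[2])/d[:,2])[:,None]
def depthpts(f,T=None):
    v,u=np.mgrid[:480,:640];o,d=rays(f,np.c_[u.ravel(),v.ravel()],T)
    return (o+d*f["z_map"].reshape(-1,1)).reshape(480,640,3)
def proj(f,P,T=None):
    T=pose(f) if T is None else T;c=np.c_[np.atleast_2d(P),np.ones(len(np.atleast_2d(P)))]@np.linalg.inv(T).T
    K=f["camera_matrix"];return np.c_[K[0,0]*c[:,0]/-c[:,2]+K[0,2],K[1,1]*c[:,1]/c[:,2]+K[1,2]]
E
python3 - <<'E'
from h import *
f=load("top0.npz");P=depthpts(f);np.set_printoptions(precision=1,suppress=True)
g=cv2.cvtColor(f["image"],cv2.COLOR_RGB2GRAY)
print("bench z",np.median(P[300:330,250:320,2]))
# stage apron: dark
m=((g<85)*255).astype(np.uint8);m[:, :245]=0;m[:,325:]=0;m[:165]=0;m[285:]=0
c=max(cv2.findContours(m,0,2)[0],key=cv2.contourArea);R=cv2.minAreaRect(onz(f,c[:,0],10)[:,:2].astype(np.float32));print("stage dark rect",R,cv2.boxPoints(R))
print("apron z",np.median(P[235:268,262:310,2]),"plate z",np.median(P[210:222,270:300,2]))
# holder: points above bench
z=P[...,2];m=((z>25)*255).astype(np.uint8);s=np.zeros_like(m);s[240:305,385:445]=m[240:305,385:445]
c=max(cv2.findContours(s,0,2)[0],key=cv2.contourArea);q=P[s>0]
print("zmax",q[:,2].max(),np.percentile(q[:,2],[10,50,90]))
R=cv2.minAreaRect(q[q[:,2]<60][:,:2].astype(np.float32));print("holder",R);print(cv2.boxPoints(R))
for lo in(60,90): 
    t=q[q[:,2]>lo]; print("stem",lo,len(t),t.mean(0) if len(t) else '')
im=f["image"][235:310,380:450];cv2.imwrite("pics/hold.png",cv2.resize(im,None,fx=8,fy=8,interpolation=2)[:,:,::-1])
m=s[235:310,380:450];
E
```

```text
bench z -0.43613925957254196
stage dark rect ((581.6128540039062, -0.8017120361328125), (243.8860321044922, 149.2046661376953), 2.243049383163452) [[456.8  69. ]
 [462.7 -80.1]
 [706.4 -70.6]
 [700.5  78.5]]
apron z 9.563975187061942 plate z 31.73183593899489
zmax 1146.9663351957672 [ 32.7  40.4 115.8]
holder ((468.8063049316406, -298.8173828125), (52.14704513549805, 100.98926544189453), 50.226497650146484)
[[ 413.3 -286.6]
 [ 490.9 -351.2]
 [ 524.3 -311.1]
 [ 446.7 -246.5]]
stem 60 151 [ 426.6 -250.3  246.7]
stem 90 113 [ 420.6 -241.7  304.1]
```

View pics/hold.png

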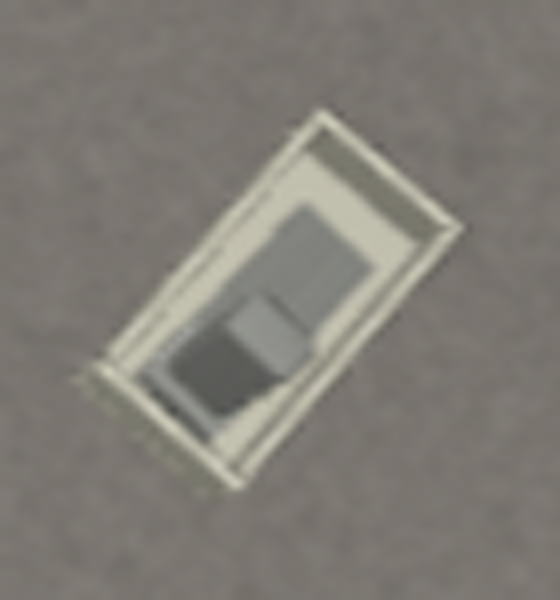

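The crop shows the wedge in the holder with its toe up-right. The stem's top face is at crop (272,337), i.e. pixel (414,277). The holder measures 52×101 mm and is centred at (469,-299), with the wedge x at about -40°.

```bash
cat >> h.py <<'E'
from scipy.spatial.transform import Rotation as Ro
def tooldelta(o,target,yaw_y):
    """shift in tool axes from measured pose; turn about tool z so tool y points along world yaw"""
    R=Ro.from_quat(o["ee_rot"]).as_matrix();y=R[:,1];a=np.arctan2(y[1],y[0]);t=-(yaw_y-a)
    t=(t+np.pi/2)%np.pi-np.pi/2
    return R.T@(np.array(target)-o["eef_pos"]),t
E
python3 - <<'E'
from h import *
from bench import r
np.set_printoptions(precision=2,suppress=True)
f=load("top0.npz");P=depthpts(f)
print(P[270:285:2,407:421:2,2])
q=P[240:305,385:445].reshape(-1,3);t=q[(q[:,2]>105)&(q[:,2]<140)];print(len(t),t.mean(0))
print(t)
print(onz(f,[414,277.1],120))
o=r.get_obs();print(tooldelta(o,[446,-278,230],np.radians(-39.8)))
E
```

```text
[[  1.28  12.54  12.36  15.09  14.81  18.82  10.58]
 [ 19.02  19.56 111.22 116.83  10.33  15.39  13.81]
 [ 18.95 112.79 115.7  113.17 114.    13.64  13.69]
 [103.45 113.47 111.55 115.76 115.29 114.8   12.59]
 [ 89.72 102.42 111.6  116.82 115.89 114.05 113.19]
 [ 73.8   91.53 103.13 114.95 114.87 117.86  -0.63]
 [ 60.27  75.83  88.28 101.01 115.96   5.07  35.06]
 [ 45.24  62.35  73.     2.52   3.08  24.81  39.78]]
77 [ 446.89 -280.39  114.31]
[[ 458.57 -276.92  117.04]
 [ 457.23 -275.97  111.22]
 [ 456.78 -277.33  114.95]
 [ 456.6  -279.04  116.83]
 [ 454.43 -275.    116.18]
 [ 454.53 -277.11  116.04]
 [ 454.4  -278.88  117.59]
 [ 454.88 -281.52  114.79]
 [ 452.64 -271.49  112.79]
 [ 452.27 -272.95  116.03]
 [ 452.4  -275.09  115.7 ]
 [ 453.16 -278.12  110.88]
 [ 452.93 -279.75  113.17]
 [ 452.76 -281.47  115.01]
 [ 452.98 -283.75  114.  ]
 [ 450.89 -269.99  109.64]
 [ 449.88 -270.57  117.63]
 [ 450.31 -273.13  115.07]
 [ 450.29 -275.06  115.87]
 [ 450.38 -277.14  115.85]
 [ 450.72 -279.59  113.98]
 [ 450.74 -281.58  114.43]
 [ 450.63 -283.37  115.85]
 [ 450.94 -285.77  114.26]
 [ 448
[... 823 characters left out ...]
115.49]
 [ 445.07 -292.21  113.19]
 [ 442.81 -276.33  109.24]
 [ 442.35 -277.6   113.41]
 [ 442.   -279.01  116.79]
 [ 442.44 -281.63  114.05]
 [ 442.26 -283.3   116.07]
 [ 442.34 -285.36  116.1 ]
 [ 442.67 -287.81  114.28]
 [ 442.89 -290.11  113.23]
 [ 440.77 -278.36  109.51]
 [ 440.16 -279.36  114.95]
 [ 440.3  -281.54  114.46]
 [ 440.34 -283.53  114.87]
 [ 439.97 -284.88  118.42]
 [ 440.12 -287.07  117.86]
 [ 438.98 -278.83  107.09]
 [ 439.1  -280.97  106.82]
 [ 438.04 -281.24  115.94]
 [ 438.38 -283.72  113.89]
 [ 437.76 -284.65  119.53]
 [ 437.18 -283.2   106.06]
 [ 436.04 -283.3   115.96]]
[[ 445.61 -280.45  120.  ]]
(array([ 318.28, -156.21,    0.8 ]), np.float64(-0.5133789522774812))
```

The manual's scale: shifts go in shares of 1 m and turns go in shares of 180 degrees. Converting my numbers, 318 mm / 1000 = 0.318, 280 mm / 1000 = 0.28, -0.513 rad / 3.1416 = -0.1633.

{"api": "crank_tcp", "payload": {
  "increments": [
    [0.02, -0.01, 0, -0.0095, 1],
    [0.06, -0.03, 0, -0.0318, 1],
    [0.105, -0.052, 0, -0.0541, 1],
    [0.15, -0.074, 0, -0.0764, 1],
    [0.195, -0.096, 0, -0.0987, 1],
    [0.24, -0.118, 0, -0.1241, 1],
    [0.28, -0.138, 0, -0.1464, 1],
    [0.305, -0.15, 0, -0.1592, 1],
    [0.318, -0.156, 0, -0.1633, 1],
    [0.318, -0.156, 0, -0.1633, 1]
  ],
  "grip_force": 60
}}

```text
clock: 1.1
eef_pos: [446.7, -277.8, 231.0]
ee_rot: [0.905, 0.425, -0.0, -0.0]
ft_force: [-0.7, -0.2, -0.5]
finger_gap: 1.001
grip_force: 0.0
```

```bash
python3 - <<'E'
from h import *
from bench import r
np.set_printoptions(precision=2,suppress=True)
o=r.get_obs();f=r.grab_frame("wrist");print(o["eef_pos"],o["clock"])
cv2.imwrite("pics/w1.png",f["image"][:,:,::-1]);np.savez("w1.npz",pos=o["eef_pos"],quat=o["ee_rot"],**f);print(f["hand_eye"],f["camera_matrix"])
E
```

```text
[ 446.75 -277.85  231.02] 1.1
[[  -0.      0.95    0.33   84.37]
 [   1.      0.      0.     -0.97]
 [   0.      0.33   -0.95 -142.03]
 [   0.      0.      0.      1.  ]] [[385.03   0.   314.07]
 [  0.   385.03 241.4 ]
 [  0.     0.     1.  ]]
```

View pics/w1.png

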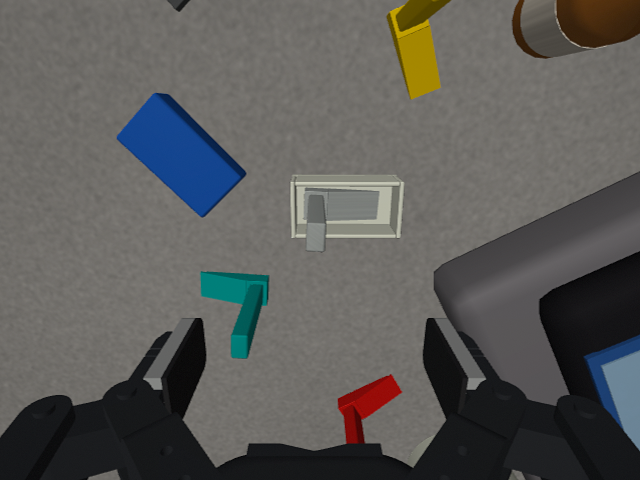

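The wrist view shows the holder at (347,207) with its long axis along the image row, so the yaw is right. The stem top is at about (316,243) and the toe points right, ending at (378,205).

```bash
cat >> h.py <<'E'
def wristT(f):
    T=np.eye(4);T[:3,:3]=Ro.from_quat(f["quat"]).as_matrix();T[:3,3]=f["pos"];return T@f["hand_eye"]
E
python3 - <<'E'
from h import *
np.set_printoptions(precision=2,suppress=True)
f=load("w1.npz");T=wristT(f);P=depthpts(f,T);s=(slice(170,260),slice(285,410))
q=P[s].reshape(-1,3);q=q[(q[:,2]>-5)&(q[:,2]<140)]
t=q[(q[:,2]>105)];print(len(t),t.mean(0),np.median(t,0),cv2.minAreaRect(t[:,:2].astype(np.float32)))
m=np.zeros((480,640),np.uint8);m[s]=((P[s][...,2]>111)&(P[s][...,2]<125))*255
v,u=np.nonzero(m);print("px",u.min(),u.max(),v.min(),v.max())
c=max(cv2.findContours(m,0,2)[0],key=cv2.contourArea);print(cv2.minAreaRect(onz(f,c[:,0],116,T)[:,:2].astype(np.float32)))
h=q[(q[:,2]>35)&(q[:,2]<44)];print("holder",len(h),np.median(h[:,2]),cv2.minAreaRect(h[:,:2].astype(np.float32)))
# foot slope/yaw: grey pixels, z 5..25
I=f["image"].astype(int);g=I.mean(2);sat=I.max(2)-I.min(2)
print(g[205,300:410:4].astype(int),P[205,300:410:4,2]);print(g[247,300:335:2].astype(int),P[247,300:335:2,2])
mm=np.zeros((480,640),np.uint8);mm[s]=((g[s]<150)&(P[s][...,2]>4)&(P[s][...,2]<26))*255;mm[:,:328]=0;mm[:,385:]=0;mm=cv2.morphologyEx(mm,2,np.ones((3,3)))
c=max(cv2.findContours(mm,0,2)[0],key=cv2.contourArea);X=onz(f,c[:,0],12,T)[:,:2].astype(np.float32);print("foot",len(X),cv2.minAreaRect(X),cv2.boundingRect(c))
E
```

```text
636 [ 446.94 -277.99  114.61] [ 447.04 -277.86  115.14] ((446.07940673828125, -278.962646484375), (22.148086547851562, 13.956069946289062), 47.314998626708984)
px 306 326 221 251
((446.5935363769531, -278.3056335449219), (22.413915634155273, 13.798831939697266), 47.43023681640625)
holder 1509 38.99833478357334 ((467.6324768066406, -296.5305480957031), (51.63481521606445, 100.07952117919922), 50.31131362915039)
[176 145 108 101  99  97  99 124 122 123 123 124 124 123 123 124 123 123
 124 121 177 177 177 106 108 181 109 116] [ 4.47 20.49 56.77 63.31 63.75 62.33 59.27 21.3  19.15 17.13 16.14 15.96
 15.24 13.89 13.1  12.08 10.2   8.74  7.63  6.78  3.23  5.37  3.71 11.94
 28.75 39.75 -0.31 -1.68]
[109 111 111 118 136 135 132 134 134 132 130 126  88 112 113 111 108 111] [ -0.15  -1.21  -0.23 115.19 116.12 115.21 114.88 115.75 114.81 114.47
 115.88 116.26 116.15  -0.63   0.03  -0.84  -1.63  -0.09]
foot 34 ((472.6500549316406, -302.969482421875), (30.480077743530273, 47.88627243041992), 50.27170944213867) (328, 189, 51, 32)
```

Converted, 171 mm / 1000 = 0.171, 160 mm / 1000 = 0.16, 0.03 rad / 3.1416 = 0.0095.

{"api": "crank_tcp", "payload": {
  "increments": [
    [0, 0, 0.04, 0.0095, 1],
    [0, 0, 0.085, 0.0095, 1],
    [0, 0, 0.13, 0.0095, 1],
    [0, 0, 0.16, 0.0095, 1],
    [0, 0, 0.171, 0.0095, 1],
    [0, 0, 0.171, 0.0095, 1],
    [0, 0, 0.171, 0.0095, 0],
    [0, 0, 0.171, 0.0095, 0],
    [0, 0, 0.171, 0.0095, 0],
    [0, 0, 0.171, 0.0095, 0]
  ],
  "grip_force": 60
}}

```text
clock: 2.15
eef_pos: [446.7, -279.3, 61.5]
ee_rot: [0.912, 0.41, 0.001, 0.001]
ft_force: [0.3, 0.8, 0.2]
finger_gap: 0.33
grip_force: 0.0
```

{"api": "crank_tcp", "payload": {
  "increments": [
    [0, 0, 0, 0, 0],
    [0, 0, 0, 0, 0],
    [0, 0, 0, 0, 0]
  ]
}}

```text
clock: 2.45
eef_pos: [446.6, -279.2, 61.2]
ee_rot: [0.912, 0.41, 0.0, 0.001]
ft_force: [-1.1, 1.3, 5.9]
finger_gap: 0.158
grip_force: 59.3
```

Converted, -120 mm / 1000 = -0.12, -100 mm / 1000 = -0.1.

{"api": "crank_tcp", "payload": {
  "increments": [
    [0, 0, -0.01, 0, 0],
    [0, 0, -0.03, 0, 0],
    [0, 0, -0.065, 0, 0],
    [0, 0, -0.1, 0, 0],
    [0, 0, -0.12, 0, 0],
    [0, 0, -0.12, 0, 0],
    [0, 0, -0.12, 0, 0]
  ]
}}

```text
clock: 3.15
eef_pos: [445.5, -278.5, 180.1]
ee_rot: [0.912, 0.41, -0.0, -0.0]
ft_force: [-0.7, -0.7, -1.5]
finger_gap: 0.159
grip_force: 58.9
```

```bash
python3 - <<'E'
from h import *
from bench import r
np.set_printoptions(precision=3,suppress=True)
o=r.get_obs();f=r.grab_frame("wrist");print(o["eef_pos"],o["finger_gap"],o["grip_force"],o["ft_force"])
cv2.imwrite("pics/w2.png",f["image"][:,:,::-1]);np.savez("w2.npz",pos=o["eef_pos"],quat=o["ee_rot"],**f)
# refine stage from top view: side edges and front edge lines
f=load("top0.npz");I=f["image"].astype(int);g=cv2.cvtColor(f["image"],cv2.COLOR_RGB2GRAY)
print("row255",g[255,246:330]);print("col286",g[228:280,286])
P=depthpts(f);print("row222 z",P[222,250:325:3,2]);print("col z",P[215:280:2,286,2]);print("col x",P[215:280:2,286,0])
E
```

```text
[ 445.543 -278.536  180.075] 0.15923367961277932 58.88208031654358 [-0.75  -0.748 -1.524]
row255 [116 113 114 116 117 120 108  79  67  67  66  66  67  66  66  68  66  66
  66  64  67  67  67  65  65  66  65  64  64  66  66  65  64  64  65  65
  65  65  64  64  64  64  64  63  63  63  64  65  63  62  64  64  64  63
  63  66  62  65  63  64  63  62  64  64  65  65  63  65  64  64  67  79
 102 117 116 114 113 114 115 115 116 117 117 116]
col286 [171 154  99  68  65  64  64  64  65  64  64  65  64  65  64  64  64  65
  64  65  63  65  65  66  64  65  64  64  64  64  63  64  64  63  64  64
  64  64  65  64  63  64  64  67  52 110 119 118 118 119 120 120]
row222 z [ 0.807  1.081  8.429 18.328 29.543 31.71  31.459 33.934 36.129 32.132
 32.685 30.589 31.158 29.774 32.011 29.962 30.328 30.924 28.419 33.209
 33.744 13.625  8.619  2.845 -2.925]
col z [32.411 33.789 29.891 27.301 33.177 32.335 26.582 23.496 13.014  9.369
  8.887  7.051  8.135  9.152  5.696  8.508  9.152 11.753 11.372 12.31
 12.418  7.787  9.341  7.861 10.781 12.336 14.375  5.532  9.4   -1.052
  4.256 -3.133 -1.929]
col x [588.95  583.866 580.086 575.968 569.85  565.339 561.94  557.908 555.471
 551.493 546.831 542.451 537.477 532.533 528.469 523.202 518.367 513.193
 508.573 503.732 499.047 495.147 490.229 485.805 480.71  475.848 470.937
 467.568 462.415 459.182 453.866 450.167 445.391]
```

View pics/w2.png

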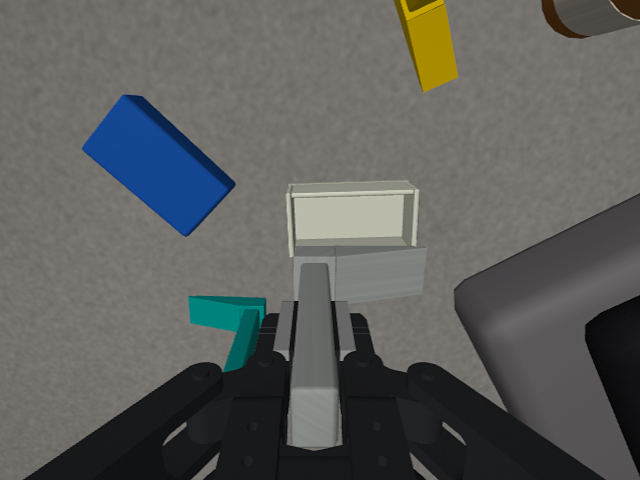

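The wedge is held upright in the fingers, clear of the holder, with its toe to the right at (425,270). The grip is at 59 N. Next I carry it over the apron.

```bash
python3 - <<'E'
from h import *
from bench import r
np.set_printoptions(precision=2,suppress=True)
f=load("top0.npz")
L=onz(f,[252.7,255],10)[0];Rr=onz(f,[318.3,255],10)[0];F=onz(f,[286,271.8],10)[0]
print("L",L,"R",Rr,"width",np.hypot(*(L-Rr)[:2]),"front",F)
g=cv2.cvtColor(f["image"],cv2.COLOR_RGB2GRAY).astype(float)
# side edges by subpixel crossing (apron), rows 238..266
for a,b,sg in((246,262,1),(306,326,-1)):
    pts=[]
    for v in range(238,267):
        row=g[v,a:b]; i=np.nonzero((row[:-1]-92)*(row[1:]-92)<0)[0]
        if len(i): k=i[0];pts.append([a+k+(row[k]-92)/(row[k]-row[k+1]),v])
    X=onz(f,pts,10)[:,:2];p=np.polyfit(X[:,0],X[:,1],1);print("edge y=",p,np.degrees(np.arctan(p[0])),len(X))
pts=[]
for u in range(262,312):
    col=g[262:280,u];i=np.nonzero((col[:-1]-92)*(col[1:]-92)<0)[0]
    if len(i):k=i[0];pts.append([u,262+k+(col[k]-92)/(col[k]-col[k+1])])
X=onz(f,pts,0)[:,:2];p=np.polyfit(X[:,1],X[:,0],1);print("front x=",p,np.degrees(np.arctan(-p[0])))
o=r.get_obs();print(tooldelta(o,[485,-4.5,180],np.radians(2.2)))
E
```

```text
L [496.29  69.76  10.  ] R [502.52 -81.56  10.  ] width 151.450147575683 front [460.49  -9.09  10.  ]
edge y= [ 0.04 49.83] 2.334128128162698 28
edge y= [  0.03 -93.74] 1.5732583358798855 27
front x= [ -0.04 459.54] 2.0351774636114706
(array([ 231.35, -151.45,   -0.52]), np.float64(-0.7633735506325029))
```

Converted, 231 mm / 1000 = 0.231, 220 mm / 1000 = 0.22, -0.763 rad / 3.1416 = -0.2429.

{"api": "crank_tcp", "payload": {
  "increments": [
    [0.012, -0.008, 0, -0.0127, 0],
    [0.04, -0.026, 0, -0.0414, 0],
    [0.072, -0.047, 0, -0.0764, 0],
    [0.104, -0.068, 0, -0.1114, 0],
    [0.136, -0.089, 0, -0.1464, 0],
    [0.168, -0.11, 0, -0.1814, 0],
    [0.198, -0.13, 0, -0.2101, 0],
    [0.22, -0.145, 0, -0.2324, 0],
    [0.231, -0.152, 0, -0.2429, 0],
    [0.231, -0.152, 0, -0.2429, 0]
  ]
}}

```text
clock: 4.2
eef_pos: [484.5, -3.2, 179.2]
ee_rot: [0.692, 0.722, -0.001, -0.001]
ft_force: [-0.1, -1.2, -3.0]
finger_gap: 0.157
grip_force: 58.7
```

{"api": "crank_tcp", "payload": {
  "increments": [
    [0, 0, 0, 0, 0],
    [0, 0, 0, 0, 0]
  ]
}}

```text
clock: 4.4
eef_pos: [485.0, -6.1, 179.9]
ee_rot: [0.694, 0.72, -0.0, -0.0]
ft_force: [-0.1, -0.0, -1.8]
finger_gap: 0.159
grip_force: 58.7
```

```bash
python3 - <<'E'
from h import *
from bench import r
np.set_printoptions(precision=3,suppress=True)
o=r.get_obs();f=r.grab_frame("wrist");print(o["eef_pos"],o["ee_rot"],o["finger_gap"],o["grip_force"],o["ft_force"],o["joints"])
cv2.imwrite("pics/w3.png",f["image"][:,:,::-1]);np.savez("w3.npz",pos=o["eef_pos"],quat=o["ee_rot"],**f)
E
```

```text
[485.041  -6.087 179.949] [ 0.694  0.72  -0.    -0.   ] 0.15899610596383285 58.74436676502228 [-0.12  -0.002 -1.781] [-0.099  0.231  1.762 -0.001  1.149 -0.136]
```

View pics/w3.png

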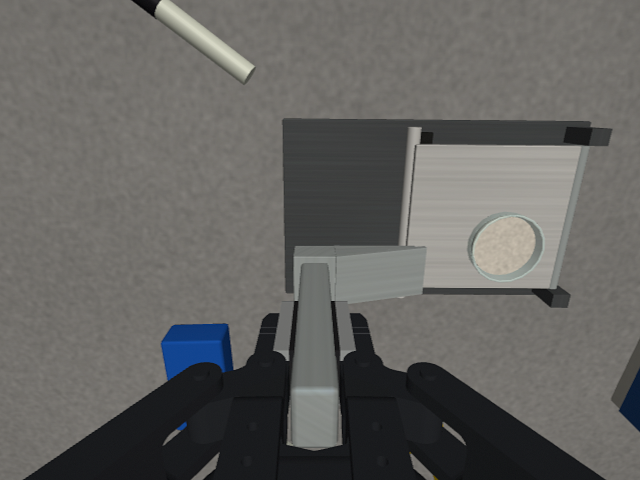

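The wrist view shows the apron's front edge at column 285, the far edge at row 120 and the rail at columns 400-415. The wedge toe at (425,270) overlaps the rail only by parallax. The dish is at (506,247).

```bash
python3 - <<'E'
from h import *
np.set_printoptions(precision=2,suppress=True)
f=load("w3.npz");T=wristT(f);P=depthpts(f,T)
g=cv2.cvtColor(f["image"],cv2.COLOR_RGB2GRAY).astype(float)
def cross(line,a,lev):
    i=np.nonzero((line[:-1]-lev)*(line[1:]-lev)<0)[0]
    return None if not len(i) else a+i[0]+(line[i[0]]-lev)/(line[i[0]]-line[i[0]+1])
fr=[[c,v] for v in range(128,235,4) if (c:=cross(g[v,275:295],275,85)) is not None]
X=onz(f,fr,10,T);p=np.polyfit(X[:,1],X[:,0],1);print("front x=%.4f y+%.2f"%tuple(p),np.degrees(np.arctan(-p[0])))
fl=[[u,c] for u in range(295,395,4) if (c:=cross(g[110:132,u],110,85)) is not None]
Y=onz(f,fl,10,T);q=np.polyfit(Y[:,0],Y[:,1],1);print("far edge y=%.4f x+%.2f"%tuple(q),np.degrees(np.arctan(q[0])))
print("apron z",np.median(P[140:235,300:390,2]),"plate z",np.median(P[160:205,430:520,2]))
# rail left edge
rl=[[c,v] for v in range(140,240,5) if (c:=cross(g[v,390:425],390,115)) is not None]
Z=onz(f,rl,22,T);s=np.polyfit(Z[:,1],Z[:,0],1);print("rail front (z22): x=%.4f y+%.2f"%tuple(s))
# plate far edge corner
a=np.radians(2.1);ex=np.array([np.cos(a),np.sin(a)]);ey=np.array([-ex[1],ex[0]])
F=np.array([np.polyval(p,-7),-7]);print("front pt",F, "rail pt along stage x from front:",(np.array([np.polyval(s,0),0])-F)@ex)
print("half width offset: far edge to (front,-7):",(np.array([480,np.polyval(q,480)])-F)@ey)
# wedge foot: depth points
m=(P[...,2]>55)&(P[...,2]<160);m[:245]=0;m[305:]=0;m[:,:338]=0;m[:,430:]=0
W=P[m];loc=(W[:,:2]-f["pos"][:2]);lx=loc@ex;ly=loc@ey
print("foot lx",lx.min(),lx.max(),"ly",ly.min(),ly.max())
k=(ly<10)&(ly>-10)&(lx>14)&(lx<58);print("slope fit z=",np.polyfit(lx[k],W[k,2],1),"n",k.sum(),"across",np.polyfit(ly[k],W[k,2]-np.polyval(np.polyfit(lx[k],W[k,2],1),lx[k]),1))
mm=m.astype(np.uint8);mc=max(cv2.findContours(mm,0,2)[0],key=cv2.contourArea)[:,0];far=mc[mc[:,0]>418];print("toe top edge px",far[:,0].max(),far[:,1].min(),far[:,1].max())
k2=(lx>15)&(lx<57)
tops=[];bins=np.arange(16,58,4)
for b in bins:
    z=ly[(lx>b)&(lx<b+4)];tops.append([z.min(),z.max()])
print(np.array(tops).T)
E
```

```text
front x=-0.0261 y+458.57 1.4965832533863326
far edge y=0.0300 x+57.29 1.7183953712373314
apron z 9.444259729783795 plate z 31.50216091620956
rail front (z22): x=-0.0271 y+554.71
front pt [458.75  -7.  ] rail pt along stage x from front: 96.15286343730709
half width offset: far edge to (front,-7): 77.86113227168913
foot lx 11.45449806209924 60.81724631658423 ly -14.686670968053303 14.518082556067611
slope fit z= [ -0.28 142.1 ] n 2626 across [ 0. -0.]
toe top edge px 426 246 294
[[-14.57 -14.28 -14.69 -13.88 -14.25 -14.42 -14.36 -14.46 -14.26 -14.46
  -14.21]
 [ 14.37  14.52  14.49  14.26  14.38  14.46  14.24  14.15  14.17  14.27
   14.21]]
```

Wedge bottom is at z≈122 and flat, its origin under the TCP. The toe is about 8 mm short of the rail. Lowering now.

Converted, 110 mm / 1000 = 0.11, 108 mm / 1000 = 0.108, 0.006 rad / 3.1416 = 0.0019.

{"api": "crank_tcp", "payload": {
  "increments": [
    [0, 0, 0.02, 0.0019, 0],
    [0, 0, 0.055, 0.0019, 0],
    [0, 0, 0.085, 0.0019, 0],
    [0, 0, 0.102, 0.0019, 0],
    [0, 0, 0.108, 0.0019, 0],
    [0, 0, 0.11, 0.0019, 0],
    [0, 0, 0.11, 0.0019, 0]
  ]
}}

```text
clock: 5.15
eef_pos: [486.1, -5.7, 70.8]
ee_rot: [0.696, 0.718, 0.0, 0.0]
ft_force: [-0.0, -0.3, -1.5]
finger_gap: 0.164
grip_force: 58.6
```

{"api": "crank_tcp", "payload": {
  "increments": [
    [0, 0, 0.0005, 0, 0],
    [0, 0, 0.001, 0, 0],
    [0, 0, 0.001, 0, 0]
  ]
}}

```text
clock: 5.45
eef_pos: [485.9, -5.2, 70.0]
ee_rot: [0.696, 0.718, 0.0, 0.001]
ft_force: [0.0, 0.4, -1.7]
finger_gap: 0.155
grip_force: 58.6
```

{"api": "crank_tcp", "payload": {
  "increments": [
    [0, 0, 0.0005, 0, 0],
    [0, 0, 0.001, 0, 0],
    [0, 0, 0.001, 0, 0]
  ]
}}

```text
clock: 5.75
eef_pos: [485.3, -5.1, 68.3]
ee_rot: [0.696, 0.718, -0.0, -0.0]
ft_force: [-0.6, 0.0, -2.7]
finger_gap: 0.156
grip_force: 58.6
```

Converted, 0.5 mm / 1000 = 0.0005.

{"api": "crank_tcp", "payload": {
  "increments": [
    [0, 0, 0.0005, 0, 0],
    [0, 0, 0.0005, 0, 0],
    [0, 0, 0.0005, 0, 0]
  ]
}}

```text
clock: 6.05
eef_pos: [485.3, -5.2, 67.7]
ee_rot: [0.696, 0.718, -0.0, -0.0]
ft_force: [0.3, 0.7, -1.6]
finger_gap: 0.157
grip_force: 58.6
```

{"api": "crank_tcp", "payload": {
  "increments": [
    [0, 0, 0.0005, 0, 0],
    [0, 0, 0.0005, 0, 0],
    [0, 0, 0.0005, 0, 0]
  ]
}}

```text
clock: 6.35
eef_pos: [485.4, -5.2, 67.3]
ee_rot: [0.696, 0.718, -0.0, -0.0]
ft_force: [0.6, -0.6, -2.4]
finger_gap: 0.156
grip_force: 58.6
```

Converted, 0.5 mm / 1000 = 0.0005.

{"api": "crank_tcp", "payload": {
  "increments": [
    [0, 0, 0.0005, 0, 0],
    [0, 0, 0.0005, 0, 0],
    [0, 0, 0.0005, 0, 0]
  ]
}}

```text
clock: 6.65
eef_pos: [485.5, -5.2, 67.2]
ee_rot: [0.696, 0.718, 0.0, 0.0]
ft_force: [-1.2, -0.1, 4.5]
finger_gap: 0.164
grip_force: 59.6
```

{"api": "crank_tcp", "payload": {
  "increments": [
    [0, 0, 0.0005, 0, 0],
    [0, 0, 0.0005, 0, 0],
    [0, 0, 0.0005, 0, 0]
  ]
}}

```text
clock: 6.95
eef_pos: [485.5, -5.2, 67.2]
ee_rot: [0.696, 0.718, 0.0, 0.0]
ft_force: [-1.9, -0.8, 9.2]
finger_gap: 0.158
grip_force: 60.4
```

The foot is down on the slab with about 10 N of press at TCP z 67.2. Sliding the toe in slowly.

Converted, 22 mm / 1000 = 0.022, 20 mm / 1000 = 0.02.

{"api": "crank_tcp", "payload": {
  "increments": [
    [0, 0.002, 0, 0, 0],
    [0, 0.005, 0, 0, 0],
    [0, 0.008, 0, 0, 0],
    [0, 0.011, 0, 0, 0],
    [0, 0.014, 0, 0, 0],
    [0, 0.017, 0, 0, 0],
    [0, 0.02, 0, 0, 0],
    [0, 0.022, 0, 0, 0],
    [0, 0.022, 0, 0, 0],
    [0, 0.022, 0, 0, 0]
  ]
}}

```text
clock: 7.95
eef_pos: [507.7, -4.5, 67.2]
ee_rot: [0.696, 0.718, 0.0, 0.0]
ft_force: [-2.4, 1.0, 9.1]
finger_gap: 0.158
grip_force: 60.2
```

{"api": "crank_tcp", "payload": {
  "increments": [
    [0, 0.001, 0, 0, 0],
    [0, 0.002, 0, 0, 0],
    [0, 0.003, 0, 0, 0],
    [0, 0.004, 0, 0, 0],
    [0, 0.005, 0, 0, 0],
    [0, 0.006, 0, 0, 0],
    [0, 0.007, 0, 0, 0],
    [0, 0.008, 0, 0, 0],
    [0, 0.008, 0, 0, 0],
    [0, 0.008, 0, 0, 0]
  ]
}}

```text
clock: 8.95
eef_pos: [513.4, -4.2, 67.2]
ee_rot: [0.696, 0.718, -0.001, -0.001]
ft_force: [-5.2, 0.0, 13.5]
finger_gap: 0.151
grip_force: 61.0
```

```bash
python3 - <<'E'
from h import *
from bench import r
o=r.get_obs();f=r.grab_frame("wrist");cv2.imwrite("pics/w4.png",f["image"][:,:,::-1]);np.savez("w4.npz",pos=o["eef_pos"],quat=o["ee_rot"],**f)
P=depthpts(f:=load("w4.npz"),wristT(f));g=P[...,2]
print(np.round(o["eef_pos"],2))
E
```

```text
[513.41  -4.22  67.21]
```

View pics/w4.png

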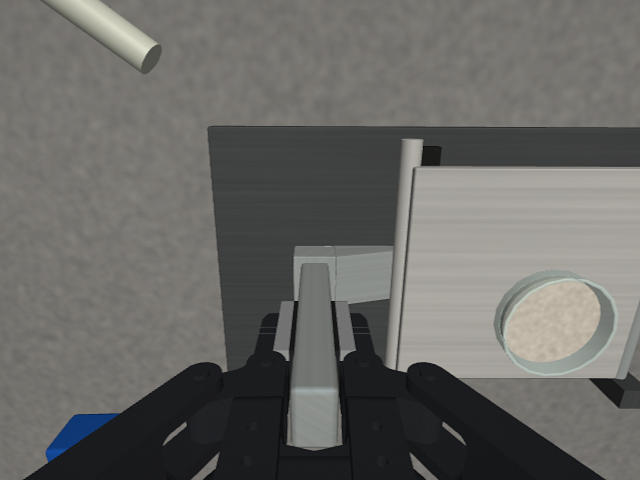

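The toe is now under the rail, whose front is at column 400, and the resistance is rising. That puts contact at TCP x≈513, as computed. I'll push on gently and track the rail's height.

Converted, 8 mm / 1000 = 0.008, 7 mm / 1000 = 0.007.

{"api": "crank_tcp", "payload": {
  "increments": [
    [0, 0.001, 0, 0, 0],
    [0, 0.002, 0, 0, 0],
    [0, 0.003, 0, 0, 0],
    [0, 0.004, 0, 0, 0],
    [0, 0.005, 0, 0, 0],
    [0, 0.006, 0, 0, 0],
    [0, 0.007, 0, 0, 0],
    [0, 0.008, 0, 0, 0],
    [0, 0.008, 0, 0, 0],
    [0, 0.008, 0, 0, 0]
  ]
}}

```text
clock: 10.0
eef_pos: [521.5, -3.9, 67.2]
ee_rot: [0.696, 0.718, -0.001, -0.001]
ft_force: [-6.0, 0.0, 12.7]
finger_gap: 0.154
grip_force: 60.9
```

```bash
cat > lift.py <<'E'
from h import *
from bench import r
o=r.get_obs();f=r.grab_frame("wrist");f=dict(f,pos=o["eef_pos"],quat=o["ee_rot"]);np.savez("wl.npz",**f)
cv2.imwrite("pics/wl.png",f["image"][:,:,::-1])
import sys
for n in ["w3.npz","w4.npz"]:
    pass
F=np.array([458.75,-7]);a=np.radians(1.7);ex=np.array([np.cos(a),np.sin(a)]);ey=np.array([-ex[1],ex[0]])
for n in ["w3.npz","w4.npz","wl.npz"]:
    f=load(n);P=depthpts(f,wristT(f)).reshape(-1,3);s=(P[:,:2]-F)@ex-121;t=(P[:,:2]-F)@ey-2.9
    m=(s>-14)&(s<95)&(t>15)&(t<50)&(P[:,2]>26)&(P[:,2]<40);q=np.c_[s,t,P[:,2]][m]
    for _ in range(3):
        A=np.c_[q[:,:2],np.ones(len(q))];c=np.linalg.lstsq(A,q[:,2],rcond=None)[0];e=q[:,2]-A@c;q=q[abs(e)<2.5*e.std()]
    ap=(s>-110)&(s<-45)&(t>20)&(t<65)&(P[:,2]<16)&(P[:,2]>3)
    print(n,"tilt %.4f lift %.2f n %d apron %.2f z@rail %.2f"%(-c[0],-c[0]*125,len(q),np.median(P[ap,2]),c[2]-20*c[0]))
print(np.round(o["eef_pos"],2),np.round(o["ft_force"],1))
E
python3 lift.py
```

```text
w3.npz tilt -0.0003 lift -0.04 n 6542 apron 9.44 z@rail 31.52
w4.npz tilt 0.0025 lift 0.31 n 14805 apron 9.44 z@rail 31.79
wl.npz tilt 0.0207 lift 2.59 n 15656 apron 9.45 z@rail 34.06
[521.51  -3.95  67.21] [-6.   0.  12.7]
```

Depth of the plate gives 2.6 mm of lift, matching the 0.28 mm/mm slope. It needs about 5 mm more.

Converted, 5 mm / 1000 = 0.005, 4 mm / 1000 = 0.004.

{"api": "crank_tcp", "payload": {
  "increments": [
    [0, 0.001, 0, 0, 0],
    [0, 0.002, 0, 0, 0],
    [0, 0.003, 0, 0, 0],
    [0, 0.004, 0, 0, 0],
    [0, 0.005, 0, 0, 0],
    [0, 0.005, 0, 0, 0],
    [0, 0.005, 0, 0, 0],
    [0, 0.005, 0, 0, 0]
  ]
}}

```text
clock: 10.85
eef_pos: [526.6, -3.8, 67.2]
ee_rot: [0.696, 0.718, -0.001, -0.001]
ft_force: [-7.5, 0.1, 12.3]
finger_gap: 0.154
grip_force: 60.9
```

```bash
python3 lift.py
```

```text
w3.npz tilt -0.0003 lift -0.04 n 6542 apron 9.44 z@rail 31.52
w4.npz tilt 0.0025 lift 0.31 n 14805 apron 9.44 z@rail 31.79
wl.npz tilt 0.0320 lift 4.00 n 15717 apron 9.42 z@rail 35.47
[526.56  -3.78  67.2 ] [-7.5  0.1 12.3]
```

View pics/wl.png

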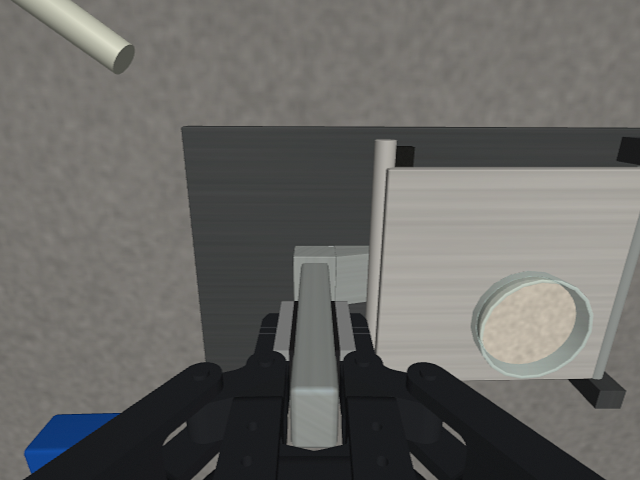

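The plate is lifted 4.0 mm. The wedge is upright under the rail (column 375), the dish has kept its place at (532,325) and the fingers are above the plate. After a short settle I'll hand it in.

{"api": "crank_tcp", "payload": {
  "increments": [
    [0, 0, 0, 0, 0],
    [0, 0, 0, 0, 0],
    [0, 0, 0, 0, 0],
    [0, 0, 0, 0, 0],
    [0, 0, 0, 0, 0]
  ]
}}

```text
clock: 11.4
eef_pos: [526.5, -3.8, 67.2]
ee_rot: [0.696, 0.718, -0.001, -0.001]
ft_force: [-6.0, -0.5, 12.3]
finger_gap: 0.156
grip_force: 60.9
```

```bash
python3 -c "
from bench import r
print(r.finish_job())"
```

```text
the job is handed in; nothing more can be done
None
```

The job is handed in at 11.4 s: the wedge is still gripped, foot pressed on the slab, holding the front rail about 4.0 mm up by depth camera, with the dish unmoved by eye; no verdict came back.

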